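Latch a USB stick into a push-push spring dock

TASK

Take the USB stick that stands in its stand, set it plug down into the slot of the spring dock and let go of it. It must first stand proud there by itself on the raised spring carrier; the carrier may have been left latched down, in which case the stick sinks in at once and you must click it up with one push. Then push the stick gently down until it clicks and stays latched home by itself, and leave everything else where it is.

Things in the scene. Friction and masses are not known exactly. Their poses are not given: they have to be found in the camera images.
- stick_center (a point): Centre of the USB stick's moulded body, which is 8 thick, 18 wide, 38 tall (mm), about 20 g, upright in the stand. Axes: y up along the stick, z across the 8 mm thickness, x across the 18 mm width. Body's lower end (shoulder) 19 mm below, top 19 mm above. The 12 mm metal plug below the shoulder drops into clearance and meets no resistance. Grasp across the thickness by the upper 15 mm.
- stick_top (a point): Middle of the flat top end (18x8 mm) of the USB stick, where it is pushed; axes as stick_center.
- stick: The USB stick; origin in the middle of its 50 mm length (plug included), on one flat side, axes as stick_center.
- stand: Fixed block, 50 (x) x 56 (y) x 28 high (mm), origin at the centre of its underside. Slot in the middle of its top: the stick's lower 14 mm stand in it, 24 mm stand free above; the stick's 8 mm thickness lies along the block's x.
- dock: Fixed spring dock: housing 70 (x) x 46 (y) x 40 high (mm) on a base plate 90 x 58 x 4; origin at the centre of its underside, z up. Its slot opens upwards, 14 mm towards -x from the middle; the other half of the top is a plain cover plate. Press the stick or the housing with less than 25 N.
- dock_mouth (a point): Centre of the slot's mouth, level with the dock's top (40 mm above the bench), axes as the dock. Slot 9.4 mm wide along x (for the stick's thickness, either way round), 19.4 mm long along y, rim chamfered by 2 mm. Inside, a spring carrier takes the stick's shoulder; it is raised or latched down at the start, which differs from run to run and is not shown.
- dock_proud (a point): Point 25.4 mm above dock_mouth: the stick's top is here while it rests on the raised carrier (shoulder 12.6 mm below the mouth). Each push that takes the carrier 10.5 mm or more below raised, then is let back up, changes raised to latched or latched to raised; a shorter push changes nothing. A rubber stop begins 11 mm below raised and yields about 1 mm for each further 5 N.
- dock_home (a point): Point 18 mm above dock_mouth: the stick's top is here while the carrier is latched down (shoulder 20 mm below the mouth). The spring pushes back with 2.4 N raised, 4.5 N latched and 5.5 N at the click depth, some 1.5 N more when moving at 30 mm/s: a touch of under 4 N changes nothing, a slow push that builds up to 9 or 10 N clicks.
- spare_stick: Bystander, leave it where it is: another USB stick, lying flat on the bench, 18x50x8 mm; origin at the centre of its underside.
- heat_sink: Bystander, leave it where it is: finned heat sink, 40x40x20 mm; origin at the centre of its underside.
- camera_module: Bystander, leave it where it is: lens module on a small square board, 24x25x18 mm; origin at the centre of its underside.
- atten: Bystander, leave it where it is: small coaxial part lying down, 10x30x8 mm; origin at the centre of its underside.
- flux_bottle: Bystander, leave it where it is: small bottle, 30 across, 73 high mm; origin at the centre of its underside.
- spare_board: Bystander, leave it where it is: small circuit board, 40x59x14 mm; origin at the centre of its underside.
Not all that is in view belongs to the job. There is more than one size of the dock; the job needs the larger.

How it is judged:
By the outcome, as a careful person would: the job done as asked, in the order asked, and still so for the second after the job is handed in, with the robot touching nothing.
It also fails if it takes over 54 s, if anything falls off the work surface, if the arm or the gripper's body presses on something with over 40 N, if the wrist force passes 120 N, or if a joint passes its speed limit or range.

ROBOT

A 6-joint arm with a two-finger parallel gripper is mounted at the origin on a cart in front of the work surface, level with it; the furniture and walls round the work are solid. World frame = base frame: x ahead of the robot, y to its left, z up, the work surface at z = 0. Lengths are in m, angles in rad, forces in N, time in s.
With the tool pointing down it reaches from about 0.375 to 0.975 m from the base axis. Payload 3.8 kg.
Tool frame: the origin (TCP) lies at the centre of the arm's flange, where the gripper is bolted on; the fingertips stand 173 mm ahead of it and the grasp point (between the pads) lies 155 mm ahead of it; z points along the fingers, y is the line along which they close (so a half turn about z gives the same grasp; the last joint's range is limited). The gripper opens to 85 mm and grips with 20 to 120 N. Pads are 22 mm wide; open, the fingers measure 114 mm over their backs; the gripper's body (76 mm by 85 mm) begins 54 mm behind the grasp point. The pads swing forward as they close: fully open they stand 13 mm farther back than shut.
Start: joints at [-1.141, 0.264, 1.604, -0, 1.274, -0.037], TCP at [0.304, -0.603, 0.405] pointing down, gripper open.
Joint ranges: [-2.63, 2.63], [-0.94, 2.18], [0.31, 2.57], [-1.31, 4.45], [0, 2.66], [-2.55, 2.55]. Speed limits (rad/s): [2.57, 2.57, 3.14, 3.14, 3.14, 3.14].

INTERFACE

Orientations are given as [roll, pitch, yaw] about the fixed x, y, z axes, in that order (R = Rz(yaw) Ry(pitch) Rx(roll)).
In Python, from plant import status, vision, job gives the robot as it stands. The module is installed in compiled form; this text tells all that it offers.
- The arm moves only by the tool jog_arm, never from a script. Its argument "deltas" is text: rows parted by semicolons, each of 7 numbers parted by spaces: the shift along the tool's x, y, z in mm, then the turn, a rotation vector about the tool's x, y, z in degrees, then the opening, from 0 (shut) to 1 (fully open). In form: x y z rx ry rz fingers; .... A call has 1 to 10 rows; each row shifts and turns the commanded pose from where the row before left it, along the tool's axes as they then stand; what a row does not reach is not made up. A row lasts 1/8 s, in which the tool goes at most 62.5 mm and 10.7 degrees, less where a joint would pass 70% of its speed; a pose out of reach is approached as far as the arm can. A call is refused whole if a number of a shift passes 62.5 or a number of a turn 10.7, either way. A call with a gripper value outside its range is refused whole. The fingers move at their own pace and stop on an object; "squeeze" is the grip in N (left out, the last holds). Time passes only in rows, so rows that do not move let the fingers close. It gives the time, the measured TCP pose, the force, the opening and the grip force at its end, in the units of the state.
- status.sense(): the state, without advancing time (a new reading comes with each control period).
- vision.get_image(name): name is "side" or "top" or "wrist"; returns the picture (400x640x3 uint8, red, green, blue); there is no depth.
- vision.camera_info(name): a dict with "fx", "fy", "cx", "cy" (pixels), "distortion" ([k1, k2, p1, p2, k3] as OpenCV has them; the pictures are not rectified), "position" and "attitude" of the camera in the world. Camera axes: x right, y down, z forward; pixel columns grow to the right and rows downward; lengths in m; the calibration is good to about 2 mm. A picture is of the moment at which its call begins: read the wrist's pose just before it. camera_info takes no time and is no camera call; for the wrist camera it gives the pose at the moment of the call.
- job.hand_in(): hands the job in; it is judged then, once.
The state is a dict: "time": time; "q": joint angles; "qvel": joint speeds; "effort": joint torques, N m; "tcp_pos": TCP position; "eef_rot": TCP orientation; "force": force on the tool from outside, world axes, zero at the start; "moment": the same for the moment, N m; "finger_gap": opening from 0.0 (shut) to 1.0 (fully open); "gripper_force": force on a finger pad.
Only numpy, scipy, OpenCV 4.12 (cv2) and the standard library are available. Lean on these libraries where they do the work, as an engineer would, in place of code of your own. Each camera call takes 0.05 s, during which the arm holds its last target. There are 200 camera calls.

## Working session

There is one attempt and no reset: what is moved stays moved. The work goes in short steps, Python scripts to look and compute and a tool call to move; the robot and the scene stay as the last step left them, time stands still between calls to the robot, and variables do not carry over. Pictures are saved under pics/ and viewed, at most 10 in all, crops included, and the job is handed in when it is done.

Besides the shell and the picture viewer there is one more tool, called after "Call:" as name(argument=value, ...) on one line, values as JSON. jog_arm: Moves the arm, as the interface text tells. Its arguments: {"type":"object","properties":{"deltas":{"type":"string"},"squeeze":{"type":"number"}},"required":["deltas"]}

```bash
mkdir -p pics
cat > h.py <<'E'
import numpy as np,cv2
from scipy.spatial.transform import Rotation as R
from plant import status,vision,job
def cam(n):
    c=vision.camera_info(n);K=np.array([[c['fx'],0,c['cx']],[0,c['fy'],c['cy']],[0,0,1.]])
    a=np.array(c['attitude'],float)
    A=a if a.shape==(3,3) else (R.from_euler('xyz',a) if a.size==3 else R.from_quat(a)).as_matrix()
    return K,np.array(c['distortion'],float),np.array(c['position'],float),A
def rays(c,uv):
    K,d,p,A=c
    n=cv2.undistortPoints(np.array(uv,float).reshape(-1,1,2),K,d)[:,0]
    return np.c_[n,np.ones(len(n))]@A.T
def plane(c,uv,z):
    r=rays(c,uv);return c[2]+r*((z-c[2][2])/r[:,2])[:,None]
def proj(c,P):
    K,d,p,A=c
    q=(np.array(P,float).reshape(-1,3)-p)@A
    return cv2.projectPoints(q,np.zeros(3),np.zeros(3),K,d)[0][:,0]
def snap(n,f):
    im=vision.get_image(n);cv2.imwrite(f,im[:,:,::-1]);return im
E
python3 - <<'E'
from h import *
for n in('side','top'):
    print(vision.camera_info(n));snap(n,f'pics/{n}0.png')
s=status.sense();print(s['time'],s['tcp_pos'],s['eef_rot'],s['finger_gap'])
E
```

```text
{'fx': 493.01298015940097, 'fy': 493.01298015940097, 'cx': 325.5005234904078, 'cy': 196.2443364385685, 'distortion': array([-0.03817554,  0.        ,  0.        ,  0.        ,  0.        ]), 'position': array([0.23264465, 1.02601683, 0.97819477]), 'attitude': array([-2.23203182, -0.00308254, -2.92294519])}
{'fx': 367.23427569597754, 'fy': 367.23427569597754, 'cx': 324.1000220541259, 'cy': 200.91141382790389, 'distortion': array([0.02415668, 0.        , 0.        , 0.        , 0.        ]), 'position': array([ 0.38304761, -0.11115796,  1.02695897]), 'attitude': array([-3.04057707e+00, -8.18456272e-04, -1.58586921e+00])}
0.1 [ 0.30363917 -0.60250816  0.40347172] [-3.13954358e+00 -5.57048084e-05  4.66810747e-01] 1.0024478441702886
```

View pics/top0.png

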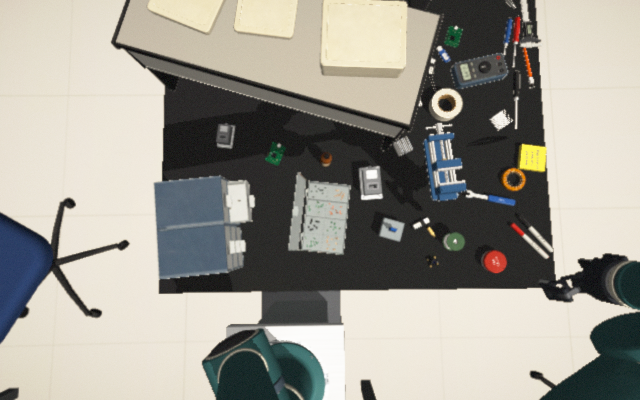

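View pics/side0.png

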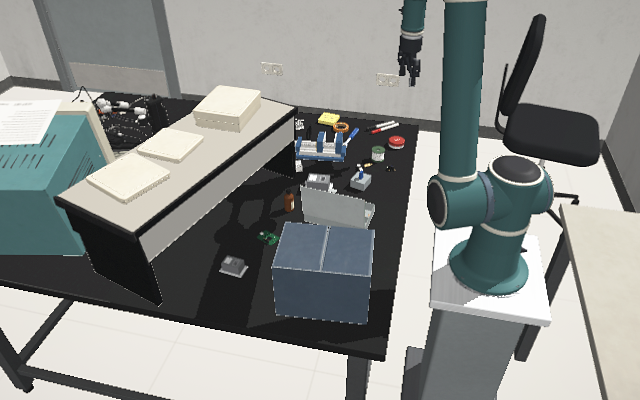

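The top view shows the stand with a blue stick at (391,229), a dock-like block at (371,182) and a smaller one at (226,135). There is also a heat sink at (403,146). In the side view the stand is at (360,180), the docks at (320,183) and (233,265). I'll check these in one close crop.

Run:
```python
from h import *
t=cv2.imread('pics/top0.png');s=cv2.imread('pics/side0.png')
z=lambda im,x,y,w,h:cv2.resize(im[y:y+h,x:x+w],(400,300),interpolation=cv2.INTER_CUBIC)
cv2.imwrite('pics/c1.png',np.vstack([np.hstack([z(t,345,155,80,60+0),z(t,345,200,80,60)]),np.hstack([z(t,190,105,80,60),z(s,295,155,100,75)])]))
c=cam('top')
print(plane(c,[[391,229]],.028),plane(c,[[371,182],[226,135]],.04))
```

```text
[[ 0.40503073 -0.29369343  0.028     ]] [[ 0.53274728 -0.24154829  0.04      ]
 [ 0.66885117  0.15292341  0.04      ]]
```

View pics/c1.png

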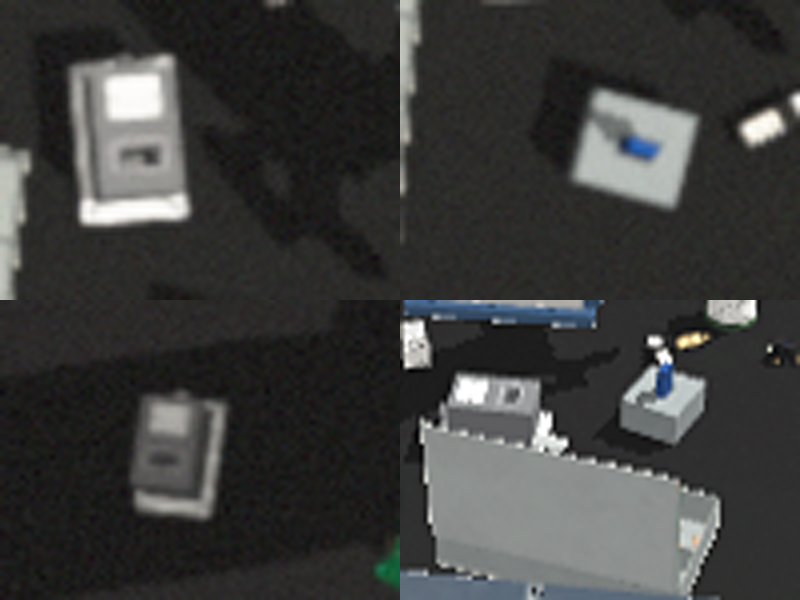

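Could be taken for the targets:
- **Stick:** the blue one upright in the stand, top px (393,229); the lying stick near (430,227) is the spare.
- **Dock:** (371,182), slot (373,186), base about 90 mm long; or (226,135), which is clearly smaller.

I choose the blue stick and the dock at (371,182). Next I'll move the wrist camera over both.

```bash
cat >> h.py <<'E'
def go(p,yaw):  # total tool-frame shift (mm) and turn (deg); yaw in deg
    s=status.sense();A=R.from_euler('xyz',s['eef_rot']);B=R.from_euler('xyz',[np.pi,0,np.radians(yaw)])
    print('shift mm',np.round(A.inv().apply(np.array(p)-s['tcp_pos'])*1e3,1),'turn',np.round((A.inv()*B).as_rotvec(True),2),
      'shift after turn',np.round(B.inv().apply(np.array(p)-s['tcp_pos'])*1e3,1),'t',round(s['time'],2))
E
python3 - <<'E'
from h import *
s=status.sense();c=cam('wrist');A=R.from_euler('xyz',s['eef_rot'])
print('cam in tool',A.inv().apply(c[2]-s['tcp_pos']),A.as_matrix().T@c[3],c[0])
go([.44,-.27,.40],76)
E
```

```text
cam in tool [0.07462902 0.00130642 0.03016426] [[ 8.95531768e-04 -9.56788814e-01 -2.90782330e-01]
 [ 9.99999592e-01  8.90960443e-04  1.48119098e-04]
 [ 1.17356857e-04 -2.90782344e-01  9.56789222e-01]] [[330.04581789   0.         318.57095922]
 [  0.         330.04581789 194.23301471]
 [  0.           0.           1.        ]]
shift mm [ 271.4 -235.6    4. ] turn [ -0.11  -0.05 -49.25] shift after turn [355.6  51.9   3.5] t 0.1
```

Call:
jog_arm(deltas="28 -24 4 0 0 -5 1;30 -26 8 0 0 -5 1;30 -22 8 0 0 -5 1;30 -22 8 0 0 -5 1;30 -18 8 0 0 -5 1;30 -18 8 0 0 -5 1;30 -15 8 0 0 -5 1;30 -12 8 0 0 -5 1;30 0 8 0 0 -5 1;30 0 8 0 0 -5 1")

```text
time: 1.35
tcp_pos: [0.3891, -0.2674, 0.3281]
eef_rot: [-3.141, -0.0, 1.342]
force: [0.3, -0.6, -0.4]
finger_gap: 0.999
gripper_force: 0.0
```

Run:
```python
from h import *
print(status.sense()['tcp_pos']);go([.47,-.26,.32],76)
```

```text
[ 0.38907633 -0.26742362  0.32812692]
shift mm [25.6 77.1  8.1] turn [-0.02 -0.01  0.9 ] shift after turn [26.8 76.7  8.1] t 1.35
```

Call:
jog_arm(deltas="9 26 3 0 0 0 1;9 26 3 0 0 0 1;8 25 2 0 0 0 1;0 0 0 0 0 0 1;0 0 0 0 0 0 1")

```text
time: 1.98
tcp_pos: [0.4693, -0.2607, 0.3201]
eef_rot: [-3.14, -0.0, 1.34]
force: [0.2, 1.3, -0.1]
finger_gap: 0.999
gripper_force: 0.0
```

Run:
```python
from h import *
import pickle
s=status.sense();c=cam('wrist');im=snap('wrist','pics/w1.png');pickle.dump((s,c),open('w1.pkl','wb'));print(s['tcp_pos'])
print(proj(c,[[.405,-.294,.028],[.533,-.2415,.04]]))
```

```text
[ 0.46932207 -0.26071291  0.32011734]
[[254.22891208 239.46091109]
 [393.23036642 149.4304919 ]]
```

View pics/w1.png

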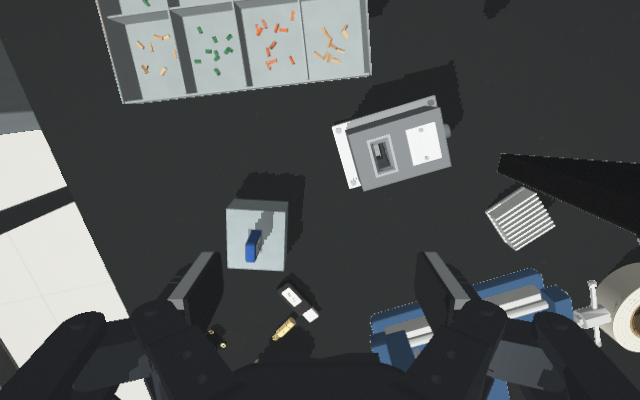

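The wrist view shows the stand at (257,236) with the blue stick at (254,246), the larger dock at (393,145) with its slot at (382,154), and the spare stick at (298,303). Next I'll measure them.

Run:
```python
from h import *
import pickle
s,c=pickle.load(open('w1.pkl','rb'));im=cv2.imread('pics/w1.png');hsv=cv2.cvtColor(im,cv2.COLOR_BGR2HSV)
def big(m,x,y,w,h):
    k=np.zeros_like(m);k[y:y+h,x:x+w]=m[y:y+h,x:x+w]
    return max(cv2.findContours(k,cv2.RETR_EXTERNAL,cv2.CHAIN_APPROX_NONE)[0],key=cv2.contourArea)
out=im.copy()
for v in [(236,262),(235,215),(390,175),(410,170),(425,140),(370,130),(345,180),(350,130),(382,152),(378,160)]: print(v,im[v[1],v[0]],hsv[v[1],v[0]])
blue=cv2.inRange(hsv,(100,120,40),(130,255,255));cb=big(blue,230,200,60,70)
st=cv2.inRange(im,(120,120,110),(255,255,255))|blue; cs=big(st,215,190,80,90)
for n,ct,z in(('stick',cb,.052),('stand',cs,.028)):
    b=cv2.boxPoints(cv2.minAreaRect(ct));print(n,b.round(1).tolist());P=plane(c,b,z)
    print(P[:,:2].round(4).tolist(),'mid',P.mean(0).round(4),np.linalg.norm(np.diff(P,axis=0),axis=1).round(4))
    cv2.drawContours(out,[ct],-1,(0,0,255),1)
o=np.vstack([np.hstack([cv2.resize(x[185:285,205:305],(400,300) if 0 else (300,300),interpolation=cv2.INTER_NEAREST) for x in(im,out)]),cv2.resize(im[90:190,320:460+60],(600,300),interpolation=cv2.INTER_CUBIC)])
cv2.imwrite('pics/c2.png',o)
```

```text
(236, 262) [208 206 195] [ 95  16 208]
(235, 215) [199 198 187] [ 93  15 199]
(390, 175) [155 153 149] [100  10 155]
(410, 170) [155 153 149] [100  10 155]
(425, 140) [245 245 245] [  0   0 245]
(370, 130) [157 155 151] [100  10 157]
(345, 180) [52 52 50] [90 10 52]
(350, 130) [70 70 67] [90 11 70]
(382, 152) [78 75 72] [105  20  78]
(378, 160) [69 67 65] [105  15  69]
stick [[242.60000610351562, 260.1000061035156], [249.3000030517578, 228.39999389648438], [260.70001220703125, 230.8000030517578], [254.10000610351562, 262.5]]
[[0.3982, -0.2997], [0.4114, -0.2745], [0.4195, -0.2784], [0.4066, -0.3038]] mid [ 0.4089 -0.2891  0.052 ] [0.0284 0.009  0.0285]
stand [[226.0, 208.0], [284.0, 208.0], [284.0, 270.0], [226.0, 270.0]]
[[0.39, -0.2608], [0.4376, -0.272], [0.4225, -0.3287], [0.3718, -0.3169]] mid [ 0.4055 -0.2946  0.028 ] [0.0489 0.0587 0.052 ]
```

View pics/c2.png

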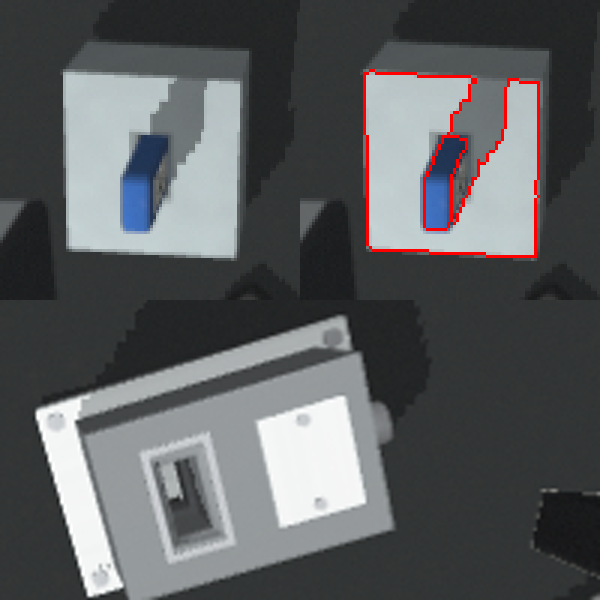

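The crop shows the stick's top face bright blue at px (251,253), its narrow side darker behind it, and the dock's slot rim centred near px (383,156), with the white cover beside it.

```bash
cat >> h.py <<'E'
def big(m,x,y,w,h):
    k=np.zeros_like(m);k[y:y+h,x:x+w]=m[y:y+h,x:x+w]
    return max(cv2.findContours(k,cv2.RETR_EXTERNAL,cv2.CHAIN_APPROX_NONE)[0],key=cv2.contourArea)
def meas(n,c,ct,z):  # contour pixels -> plane z -> min-area rectangle in world mm
    P=(plane(c,ct.reshape(-1,2),z)[:,:2]*1e3).astype(np.float32);r=cv2.minAreaRect(P)
    b=cv2.boxPoints(r);e=b[1]-b[0];f=b[2]-b[1];e,f=sorted((e,f),key=np.linalg.norm)
    a=(np.degrees(np.arctan2(e[1],e[0]))+90)%180-90
    print(n,'mid',np.round(r[0],1),'short,long',np.linalg.norm(e).round(1),np.linalg.norm(f).round(1),'short-axis angle',round(a,1))
E
python3 - <<'E'
from h import *
import pickle
s,c=pickle.load(open('w1.pkl','rb'));im=cv2.imread('pics/w1.png');hsv=cv2.cvtColor(im,cv2.COLOR_BGR2HSV)
print(hsv[250:262:3,250].tolist(),hsv[235,255],im[150:153,366:400].mean(2).round().astype(int).tolist())
b=cv2.inRange(hsv,(100,120,150),(130,255,255));meas('sticktop',c,big(b,230,220,50,50),.052)
g=im.min(2);rim=cv2.inRange(g,162,225);meas('rim',c,big(rim,360,130,42,52),.04)
meas('cover',c,big(cv2.inRange(g,225,255),400,110,50,70),.0405)
bl=cv2.inRange(hsv,(100,120,30),(130,255,255))
st=cv2.inRange(g,120,255)|bl; ct=big(st,215,190,80,90);meas('stand',c,ct,.028)
E
```

```text
[[108, 169, 186], [108, 170, 186], [108, 171, 186], [109, 171, 188]] [108 151  83] [[154, 154, 139, 203, 205, 186, 101, 109, 140, 174, 175, 176, 177, 131, 49, 67, 74, 67, 61, 104, 105, 137, 156, 159, 145, 201, 202, 182, 154, 154, 154, 154, 153, 153], [153, 153, 153, 198, 204, 204, 117, 104, 95, 178, 178, 178, 178, 177, 48, 60, 75, 72, 60, 104, 105, 126, 155, 157, 160, 187, 203, 201, 156, 153, 153, 153, 153, 153], [154, 154, 154, 179, 203, 204, 138, 98, 87, 170, 178, 178, 178, 178, 71, 53, 75, 75, 62, 98, 105, 113, 151, 156, 161, 180, 203, 202, 169, 154, 153, 153, 153, 153]]
sticktop mid [ 405.4 -295. ] short,long 5.6 14.4 short-axis angle -16.6
rim mid [ 524.  -244.6] short,long 18.5 30.5 short-axis angle 3.7
cover mid [ 556.  -242.3] short,long 21.9 28.0 short-axis angle 3.6
stand mid [ 405.5 -295.1] short,long 50.2 56.6 short-axis angle -16.5
```

Run:
```python
from h import *
go([.4054,-.295,.26],73.5)
```

```text
shift mm [-47.9 -54.1  60.3] turn [-0.08 -0.01  3.24] shift after turn [-50.9 -51.4  60.3] t 2.02
```

Call:
jog_arm(deltas="0 0 0 0 0 3.2 0.4;-17 -17 20 0 0 0 0.4;-17 -17 20 0 0 0 0.4;-17 -17 20 0 0 0 0.4;0 0 0 0 0 0 0.4;0 0 0 0 0 0 0.4")

```text
time: 2.78
tcp_pos: [0.4067, -0.2956, 0.2615]
eef_rot: [3.14, 0.0, 1.282]
force: [0.9, 0.1, 0.1]
finger_gap: 0.404
gripper_force: 0.0
```

Run:
```python
from h import *
s=status.sense();c=cam('wrist');im=snap('wrist','pics/w2.png')
hsv=cv2.cvtColor(im,cv2.COLOR_RGB2HSV);b=cv2.inRange(hsv,(100,120,150),(130,255,255))
ct=big(b,150,100,340,300);print(cv2.boundingRect(ct));meas('sticktop',c,ct,.052)
print(s['tcp_pos'],s['finger_gap']);go([.4054,-.295,.211],73.5)
```

```text
(308, 214, 12, 24)
sticktop mid [ 405.2 -295.3] short,long 6.5 14.5 short-axis angle -16.5
[ 0.40668937 -0.29559239  0.26145159] 0.4035168946849529
shift mm [ 0.1 -2.  50.8] turn [0.12 0.03 0.02] shift after turn [ 0.1 -1.9 50.8] t 2.83
```

View pics/w2.png

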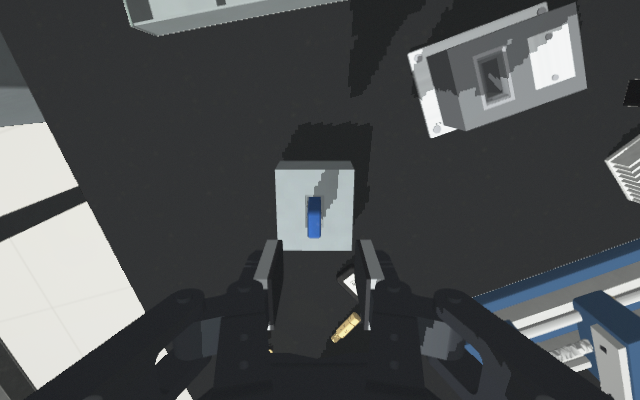

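Looking down, the stick's top at (314,226) is between the pads (265 to 370) and lined up with them. Descending to grip.

Call:
jog_arm(deltas="0 -1.9 10 0 0 0 0.4;0 0 15 0 0 0 0.4;0 0 15 0 0 0 0.4;0 0 10.5 0 0 0 0.4;0 0 0 0 0 0 0.4;0 0 0 0 0 0 0.4", squeeze=30)

```text
time: 3.58
tcp_pos: [0.405, -0.2949, 0.2102]
eef_rot: [3.141, 0.0, 1.284]
force: [-0.3, -0.5, -0.2]
finger_gap: 0.401
gripper_force: 0.0
```

Call:
jog_arm(deltas="0 0 0 0 0 0 0.2;0 0 0 0 0 0 0.1;0 0 0 0 0 0 0;0 0 0 0 0 0 0;0 0 0 0 0 0 0;0 0 0 0 0 0 0;0 0 0 0 0 0 0", squeeze=30)

```text
time: 4.45
tcp_pos: [0.405, -0.295, 0.2107]
eef_rot: [3.141, 0.0, 1.284]
force: [-1.6, 0.8, 5.7]
finger_gap: 0.082
gripper_force: 32.5
```

Call:
jog_arm(deltas="0 0 -5 0 0 0 0;0 0 -15 0 0 0 0;0 0 -20 0 0 0 0;0 0 -20 0 0 0 0;0 0 -20 0 0 0 0;0 0 0 0 0 0 0")

```text
time: 5.2
tcp_pos: [0.4056, -0.2954, 0.2927]
eef_rot: [3.137, 0.002, 1.284]
force: [0.2, -0.4, -0.4]
finger_gap: 0.081
gripper_force: 31.7
```

Run:
```python
from h import *
go([.524,-.2446,.29],93.65)
```

```text
shift mm [82.3 99.2  3. ] turn [  0.23   0.14 -20.11] shift after turn [ 43.2 121.4   2.7] t 5.2
```

Call:
jog_arm(deltas="0 0 0 0.1 0 -5 0;0 0 0 0.1 0 -5 0;0 0 0 0 0 -5 0;0 0 0 0 0 -5.1 0;11 30 1 0 0 0 0;11 30 1 0 0 0 0;11 30 1 0 0 0 0;10 31 0 0 0 0 0;0 0 0 0 0 0 0;0 0 0 0 0 0 0")

```text
time: 6.45
tcp_pos: [0.5222, -0.2439, 0.2858]
eef_rot: [-3.136, -0.002, 1.635]
force: [-0.1, 0.4, 0.2]
finger_gap: 0.082
gripper_force: 31.7
```

Run:
```python
from h import *
s=status.sense();c=cam('wrist');im=snap('wrist','pics/w3.png')
print(s['tcp_pos'],proj(c,[[.524,-.2446,.04],[.556,-.2423,.04],[.524,-.2446,.12],[.524,-.2446,.083]]).round(1).tolist())
go([.524,-.2446,.29],93.65)
```

```text
[ 0.52218671 -0.24394829  0.28584151] [[321.7, 206.4], [368.1, 206.2], [322.7, 263.1], [322.1, 231.1]]
shift mm [-0.6  2.  -4. ] turn [-0.29 -0.1  -0.01] shift after turn [-0.6  2.  -4. ] t 6.5
```

View pics/w3.png

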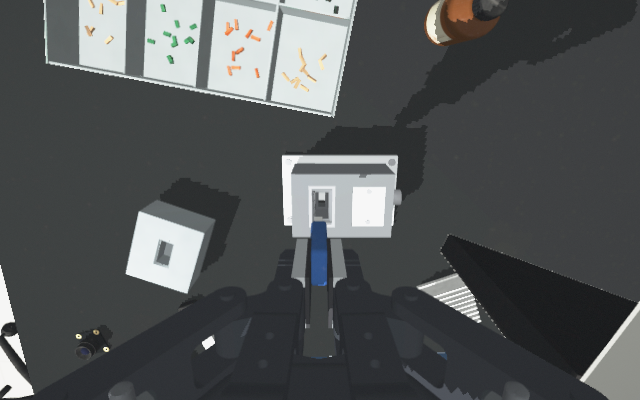

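The slot at (321,206) shows just ahead of the held blue stick, whose lower end is at (319,222). Next I'll measure the rim and the stick against each other.

Run:
```python
from h import *
c=cam('wrist');im=cv2.imread('pics/w3.png');hsv=cv2.cvtColor(im,cv2.COLOR_BGR2HSV);g=im.min(2)
b=cv2.inRange(hsv,(100,120,40),(130,255,255))
for r in range(214,285,10):
    x=np.where(b[r,290:350])[0]+290
    if len(x):print(r,x.min(),x.max(),im[r,x].mean(0).round())
print([ (r,np.where(b[r,290:350])[0].size) for r in range(216,226)])
print(g[205,305:345].tolist());print(g[182:230,330].tolist());print(g[182:226,321].tolist())
```

```text
224 312 325 [104.  66.  43.]
234 312 326 [102.  65.  42.]
244 311 326 [102.  66.  43.]
254 311 326 [139.  85.  52.]
264 311 326 [137.  85.  52.]
274 311 326 [136.  84.  51.]
284 312 326 [148.  91.  57.]
[(216, 0), (217, 0), (218, 0), (219, 0), (220, 0), (221, 0), (222, 12), (223, 14), (224, 14), (225, 14)]
[188, 188, 186, 204, 233, 234, 227, 146, 116, 126, 81, 89, 90, 74, 70, 67, 69, 68, 68, 69, 86, 90, 86, 139, 186, 195, 194, 232, 234, 234, 192, 186, 186, 186, 186, 187, 186, 187, 187, 187]
[187, 187, 187, 195, 221, 234, 227, 188, 193, 197, 198, 198, 197, 197, 198, 197, 196, 196, 196, 196, 196, 195, 194, 195, 194, 194, 193, 192, 192, 193, 192, 190, 189, 189, 189, 187, 186, 186, 180, 159, 157, 186, 206, 234, 231, 212, 187, 186]
[186, 187, 187, 195, 222, 234, 227, 187, 187, 183, 195, 209, 215, 215, 215, 215, 215, 196, 113, 49, 54, 69, 68, 69, 75, 90, 91, 88, 85, 85, 85, 85, 86, 86, 112, 156, 157, 156, 144, 87, 41, 43, 41, 43]
```

Run:
```python
import cv2
im=cv2.imread('pics/w3.png')[165:255,275:410];cv2.imwrite('pics/c3.png',cv2.resize(im,(780,520),interpolation=cv2.INTER_CUBIC))
```

```text
(no output)
```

View pics/c3.png

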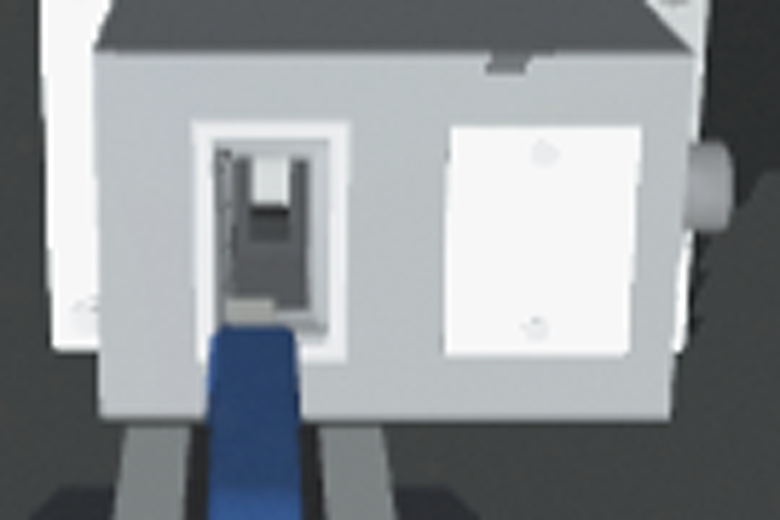

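The crop shows the slot's white frame with its inner opening, the white cover, and the stick's shoulder and grey plug lying about 1 to 2 px left of the slot's middle.

Run:
```python
from h import *
c=cam('wrist');s=status.sense();A=R.from_euler('xyz',s['eef_rot']);T=s['tcp_pos']
f=lambda q:np.array(q,float)/5.7778+[274.5,164.5]
for n,q in(('house',[(97,50),(692,50),(672,418),(100,418)]),('frame',[(192,120),(350,122),(346,362),(198,362)]),('cover',[(450,126),(640,126),(630,356),(445,354)])):
    P=plane(c,f(q),.04)*1e3;m=P.mean(0);e=P[1]-P[0]+P[2]-P[3]
    print(n,m.round(1),'len',np.linalg.norm(P[1]-P[0]).round(1),np.linalg.norm(P[2]-P[3]).round(1),np.linalg.norm(P[3]-P[0]).round(1),'ang',np.degrees(np.arctan2(e[1],e[0])).round(2),'tool',A.inv().apply(m/1e3-T).round(4))
p=A.inv().apply(c[2]-T)
for uv in [(311.7,224),(325.5,224),(310.5,264),(326.5,264)]:
    r=A.inv().apply(rays(c,[uv])[0]);k=(.009-p[0])/r[0];print(uv,((p+k*r)*1e3).round(1))
```

```text
house [ 537.8 -243.6   40. ] len 69.1 70.5 46.5 ang 3.75 tool [-0.0009  0.0171  0.2459]
frame [ 523.7 -245.1   40. ] len 18.6 18.1 30.6 ang 3.37 tool [-0.0015  0.0029  0.246 ]
cover [ 555.9 -242.8   40. ] len 22.3 22.6 28.8 ang 3.41 tool [-0.0012  0.0352  0.2458]
(311.7, 224) [  9.   -2.7 188.6]
(325.5, 224) [  9.    4.4 188.6]
(310.5, 264) [  9.   -2.5 146.8]
(326.5, 264) [  9.    3.9 146.8]
```

Call:
jog_arm(deltas="-1 2.2 0 -0.3 -0.1 0 0;0 0 10 0 0 0 0;0 0 10 0 0 0 0;0 0 10 0 0 0 0;0 0 0 0 0 0 0;0 0 0 0 0 0 0")

```text
time: 7.25
tcp_pos: [0.5252, -0.2451, 0.2567]
eef_rot: [3.14, 0.001, 1.634]
force: [0.3, 0.2, -0.1]
finger_gap: 0.081
gripper_force: 31.7
```

Run:
```python
from h import *
s=status.sense();print(s['tcp_pos'],s['force']);go([.5241,-.2449,.2245],93.6)
```

```text
[ 0.52521018 -0.24507952  0.25667278] [ 0.31390767  0.17732731 -0.13543251]
shift mm [ 0.3 -1.2 32.2] turn [0.1  0.04 0.05] shift after turn [ 0.2 -1.1 32.2] t 7.25
```

Call:
jog_arm(deltas="0.3 -1.8 0 0.1 0 0 0;0 0 0 0 0 0 0;0 0 0 0 0 0 0")

```text
time: 7.62
tcp_pos: [0.5234, -0.2449, 0.2571]
eef_rot: [3.141, 0.001, 1.634]
force: [-0.0, 0.6, -1.3]
finger_gap: 0.079
gripper_force: 31.7
```

Run:
```python
from h import *
s=status.sense();c=cam('wrist');im=snap('wrist','pics/w4.png');A=R.from_euler('xyz',s['eef_rot']);T=s['tcp_pos'];print(T,s['eef_rot'])
g=im.min(2);hsv=cv2.cvtColor(im,cv2.COLOR_RGB2HSV);b=cv2.inRange(hsv,(100,120,30),(130,255,255))
p=A.inv().apply(c[2]-T)
u,v=proj(c,[[.5238,-.2448,.04]])[0];print('slot px',u,v)
rows=np.where(b[:,300:340].sum(1)>8*255)[0];print('blue from',rows.min())
for r in range(int(v)-26,int(v)+2,4): print(r,g[r,int(u)-22:int(u)+22].tolist())
for r in range(rows.min()+3,rows.min()+50,12):
    x=np.where(b[r,290:350])[0]+290
    for uv in [(x.min()-.5,r),(x.max()+.5,r)]:
        q=A.inv().apply(rays(c,[uv])[0]);print(uv,((p+(.008-p[0])/q[0]*q)*1e3).round(1))
cv2.imwrite('pics/c4.png',cv2.resize(im[165:265,260:410,::-1],(780,520),interpolation=cv2.INTER_CUBIC))
```

```text
[ 0.52338943 -0.24491205  0.25708287] [3.14101159e+00 1.10780644e-03 1.63447020e+00]
slot px 317.57124227344866 219.5586921002825
blue from 222
193 [189, 188, 189, 189, 189, 187, 188, 189, 188, 186, 187, 187, 187, 187, 187, 187, 186, 187, 187, 187, 187, 187, 186, 187, 187, 187, 186, 187, 188, 187, 187, 187, 187, 188, 187, 187, 188, 187, 187, 187, 187, 187, 123, 115]
197 [189, 189, 189, 189, 189, 188, 189, 204, 234, 236, 236, 235, 235, 235, 234, 235, 235, 235, 235, 234, 234, 234, 234, 234, 234, 234, 234, 234, 234, 234, 234, 235, 234, 234, 235, 225, 224, 224, 154, 118, 115, 116, 116, 116]
201 [189, 188, 189, 189, 188, 189, 188, 205, 234, 235, 235, 167, 170, 167, 167, 181, 182, 184, 184, 184, 185, 186, 186, 187, 188, 189, 189, 190, 190, 192, 142, 109, 107, 108, 123, 150, 151, 151, 125, 116, 116, 116, 115, 115]
205 [189, 188, 188, 189, 188, 189, 189, 204, 233, 235, 235, 192, 122, 112, 147, 100, 87, 91, 91, 173, 214, 215, 215, 216, 216, 215, 180, 100, 90, 86, 141, 191, 197, 115, 120, 151, 153, 152, 119, 116, 117, 115, 116, 115]
209 [188, 189, 189, 189, 189, 189, 188, 200, 233, 235, 235, 1
[... 245 characters left out ...]
90, 91, 73, 62, 61, 61, 61, 61, 62, 61, 89, 90, 85, 140, 187, 141, 106, 119, 150, 152, 152, 119, 116, 116, 116, 116, 116]
217 [189, 189, 189, 188, 189, 189, 189, 188, 234, 235, 235, 192, 125, 114, 127, 93, 87, 90, 89, 126, 155, 156, 157, 156, 156, 156, 156, 121, 93, 88, 138, 170, 110, 103, 131, 151, 152, 152, 119, 116, 117, 116, 183, 186]
(np.float64(310.5), 225) [  8.   -3.4 189.7]
(np.float64(325.5), 225) [  8.    4.4 189.7]
(np.float64(310.5), 237) [  8.   -3.  174.7]
(np.float64(326.5), 237) [  8.    4.6 174.7]
(np.float64(310.5), 249) [  8.   -2.8 162. ]
(np.float64(326.5), 249) [  8.    4.3 162. ]
(np.float64(310.5), 261) [  8.   -2.5 151.1]
(np.float64(326.5), 261) [  8.    4.  151.1]
```

View pics/c4.png

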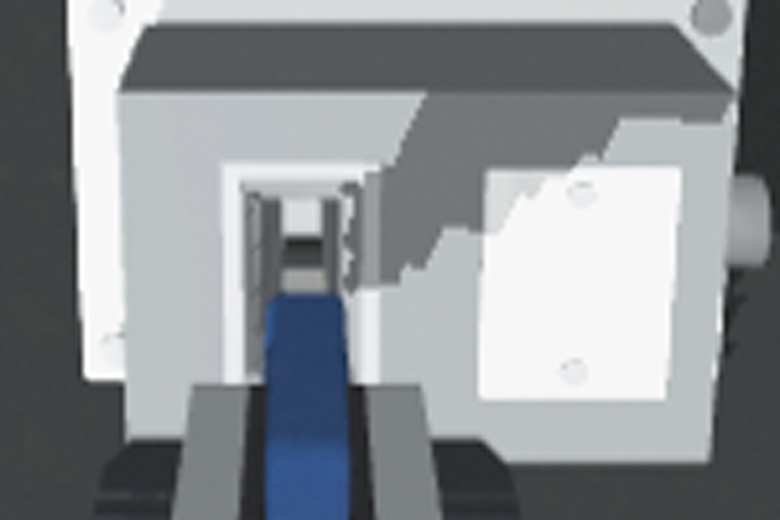

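The slot frame runs from 302.5 to 333 px, mid 317.8, and the stick's mid is at 318 px. They are lined up within about 0.2 mm, so I'm descending gently.

Call:
jog_arm(deltas="0 0 6 0 0 0 0;0 0 6 0 0 0 0;0 0 6 0 0 0 0;0 0 5 0 0 0 0;0 0 3 0 0 0 0;0 0 0 0 0 0 0")

```text
time: 8.43
tcp_pos: [0.5232, -0.2449, 0.2304]
eef_rot: [-3.141, 0.0, 1.634]
force: [-0.1, 1.2, -0.0]
finger_gap: 0.085
gripper_force: 31.7
```

Call:
jog_arm(deltas="0 0 2 0 0 0 0;0 0 1.5 0 0 0 0;0 0 1 0 0 0 0;0 0 1 0 0 0 0;0 0 0 0 0 0 0")

```text
time: 9.05
tcp_pos: [0.5233, -0.2449, 0.2252]
eef_rot: [3.141, 0.001, 1.634]
force: [-0.2, 1.0, -0.0]
finger_gap: 0.082
gripper_force: 31.7
```

Call:
jog_arm(deltas="0 0 0.7 0 0 0 0;0 0 0 0 0 0 0")

```text
time: 9.3
tcp_pos: [0.5233, -0.2449, 0.2245]
eef_rot: [3.142, 0.001, 1.634]
force: [-0.0, 1.8, 1.2]
finger_gap: 0.079
gripper_force: 31.8
```

Call:
jog_arm(deltas="0 0 0.7 0 0 0 0;0 0 0 0 0 0 0")

```text
time: 9.55
tcp_pos: [0.5233, -0.2449, 0.2239]
eef_rot: [3.141, 0.001, 1.634]
force: [-0.3, 1.4, 0.6]
finger_gap: 0.083
gripper_force: 31.8
```

Call:
jog_arm(deltas="0 0 0.7 0 0 0 0;0 0 0 0 0 0 0")

```text
time: 9.8
tcp_pos: [0.5233, -0.2449, 0.2231]
eef_rot: [3.141, 0.001, 1.634]
force: [0.2, 2.0, 1.1]
finger_gap: 0.082
gripper_force: 31.9
```

Call:
jog_arm(deltas="0 0 0.7 0 0 0 0;0 0 0 0 0 0 0")

```text
time: 10.05
tcp_pos: [0.5233, -0.2449, 0.2224]
eef_rot: [3.142, 0.001, 1.634]
force: [-0.5, 2.2, 0.5]
finger_gap: 0.081
gripper_force: 31.9
```

Call:
jog_arm(deltas="0 0 0.8 0 0 0 0;0 0 0.8 0 0 0 0;0 0 0 0 0 0 0")

```text
time: 10.42
tcp_pos: [0.5233, -0.2449, 0.2208]
eef_rot: [3.142, 0.001, 1.634]
force: [0.2, 2.6, 0.3]
finger_gap: 0.086
gripper_force: 31.9
```

Call:
jog_arm(deltas="0 0 0.8 0 0 0 0;0 0 0.8 0 0 0 0;0 0 0 0 0 0 0")

```text
time: 10.8
tcp_pos: [0.5233, -0.2449, 0.2191]
eef_rot: [-3.142, 0.001, 1.634]
force: [-0.3, 3.2, 0.2]
finger_gap: 0.08
gripper_force: 31.9
```

Call:
jog_arm(deltas="0.6 0 0.6 0 0 0 0;0 0 0.6 0 0 0 0;0 0 0 0 0 0 0")

```text
time: 11.18
tcp_pos: [0.5233, -0.2446, 0.218]
eef_rot: [3.141, 0.001, 1.635]
force: [1.1, 0.3, 0.3]
finger_gap: 0.08
gripper_force: 31.8
```

Call:
jog_arm(deltas="0 0 0.6 0 0 0 0;0 0 0 0 0 0 0")

```text
time: 11.42
tcp_pos: [0.5232, -0.2444, 0.2174]
eef_rot: [3.142, 0.001, 1.634]
force: [-0.8, 0.1, -1.3]
finger_gap: 0.081
gripper_force: 31.8
```

Call:
jog_arm(deltas="0 0 0 0 0 0 0.12;0 0 0 0 0 0 0.2;0 0 0 0 0 0 0.3;0 0 0 0 0 0 0.3;0 0 0 0 0 0 0.3;0 0 -8 0 0 0 0.3;0 0 -14 0 0 0 0.3;0 0 -14 0 0 0 0.3;0 0 -14 0 0 0 0.3;0 0 0 0 0 0 0.3")

```text
time: 12.68
tcp_pos: [0.5241, -0.2447, 0.2698]
eef_rot: [3.138, 0.003, 1.634]
force: [0.6, -0.4, 0.4]
finger_gap: 0.302
gripper_force: 0.0
```

Run:
```python
from h import *
s=status.sense();c=cam('wrist');im=snap('wrist','pics/w5.png');print(s['tcp_pos'],s['eef_rot'])
hsv=cv2.cvtColor(im,cv2.COLOR_RGB2HSV);print(proj(c,[[.5235,-.2448,z] for z in(.04,.058,.0654)]).round(1).tolist())
b=cv2.inRange(hsv,(100,120,150),(130,255,255));ct=big(b,270,150,100,200);print(cv2.boundingRect(ct))
for z in(.058,.0654):meas(str(z),c,ct,z)
S=cam('side');ims=snap('side','pics/s5.png');hs=cv2.cvtColor(ims,cv2.COLOR_RGB2HSV)
bs=cv2.inRange(hs,(100,120,40),(130,255,255));print(proj(S,[[.5235,-.2448,z] for z in(.04,.058,.0654)]).round(1).tolist(),cv2.boundingRect(big(bs,305,160,30,40)))
cv2.imwrite('pics/c5.png',np.hstack([cv2.resize(im[130:330,220:420,::-1],(400,400)),cv2.resize(ims[150:220,285:355,::-1],(400,400),interpolation=cv2.INTER_CUBIC)]))
```

```text
[ 0.52410044 -0.24467867  0.26979571] [3.13800664e+00 2.89794535e-03 1.63444108e+00]
[[314.9, 211.9], [314.8, 222.5], [314.7, 227.4]]
(310, 210, 12, 26)
0.058 mid [ 523.9 -244.9] short,long 6.6 15.9 short-axis angle 3.6
0.0654 mid [ 523.8 -241.9] short,long 6.3 15.2 short-axis angle 3.6
[[322.1, 177.8], [322.1, 173.3], [322.1, 171.4]] (321, 172, 3, 8)
```

View pics/c5.png

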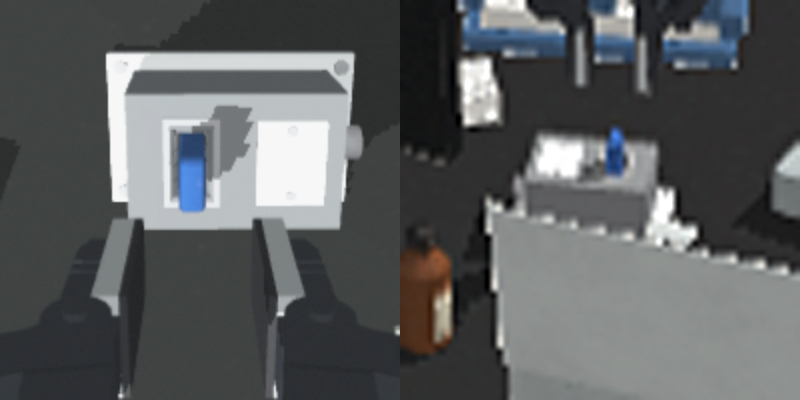

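Latched: the wrist view's top face fits height 0.058 m (home), not 0.0654 m, and the stick stands straight in the slot. So it needs one push to click up. Shutting the fingers to push.

Call:
jog_arm(deltas="0 -0.6 0 0.2 0.2 0 0;0 0 0 0 0 0 0;0 0 0 0 0 0 0;0 0 0 0 0 0 0;0 0 0 0 0 0 0;0 0 10 0 0 0 0;0 0 10 0 0 0 0;0 0 8 0 0 0 0;0 0 4 0 0 0 0;0 0 0 0 0 0 0")

```text
time: 14.02
tcp_pos: [0.5224, -0.2442, 0.2349]
eef_rot: [-3.137, -0.003, 1.634]
force: [0.9, 0.5, -0.2]
finger_gap: 0.0
gripper_force: 0.0
```

Run:
```python
from h import *
go([.5235,-.2448,.231],93.6)
```

```text
shift mm [-0.7  1.1  3.9] turn [-0.24 -0.18  0.05] shift after turn [-0.7  1.1  3.9] t 14.03
```

Call:
jog_arm(deltas="-0.5 0.8 1 -0.2 -0.2 0 0;0 0 1 0 0 0 0;0 0 0.5 0 0 0 0;0 0 0.5 0 0 0 0;0 0 0 0 0 0 0")

```text
time: 14.65
tcp_pos: [0.5234, -0.2447, 0.2325]
eef_rot: [3.142, 0.001, 1.634]
force: [-0.3, 0.0, -0.1]
finger_gap: 0.001
gripper_force: 0.0
```

Call:
jog_arm(deltas="0 0 0.5 0 0 0 0;0 0 0.5 0 0 0 0;0 0 0 0 0 0 0")

```text
time: 15.02
tcp_pos: [0.5236, -0.2448, 0.2318]
eef_rot: [3.141, 0.001, 1.634]
force: [0.3, -0.0, 2.5]
finger_gap: -0.002
gripper_force: 1.2
```

Call:
jog_arm(deltas="0 0 0.6 0 0 0 0;0 0 0.6 0 0 0 0;0 0 0.6 0 0 0 0;0 0 0 0 0 0 0")

```text
time: 15.52
tcp_pos: [0.5236, -0.2448, 0.2299]
eef_rot: [3.141, 0.001, 1.634]
force: [-0.3, 0.7, 4.9]
finger_gap: -0.002
gripper_force: 2.4
```

Call:
jog_arm(deltas="0 0 0.6 0 0 0 0;0 0 0.6 0 0 0 0;0 0 0 0 0 0 0")

```text
time: 15.9
tcp_pos: [0.5235, -0.2448, 0.2287]
eef_rot: [3.141, 0.001, 1.634]
force: [0.2, 0.3, 4.7]
finger_gap: -0.0
gripper_force: 2.5
```

Call:
jog_arm(deltas="0 0 0.5 0 0 0 0;0 0 0.5 0 0 0 0;0 0 0 0 0 0 0")

```text
time: 16.27
tcp_pos: [0.5236, -0.2448, 0.2278]
eef_rot: [3.141, 0.001, 1.634]
force: [0.4, 0.4, 5.4]
finger_gap: 0.001
gripper_force: 2.7
```

Call:
jog_arm(deltas="0 0 0.5 0 0 0 0;0 0 0 0 0 0 0")

```text
time: 16.52
tcp_pos: [0.5237, -0.2448, 0.2275]
eef_rot: [3.141, 0.001, 1.634]
force: [0.7, 0.6, 6.6]
finger_gap: 0.002
gripper_force: 3.2
```

Call:
jog_arm(deltas="0 0 0.5 0 0 0 0;0 0 0.3 0 0 0 0;0 0 0 0 0 0 0")

```text
time: 16.9
tcp_pos: [0.5239, -0.2449, 0.2271]
eef_rot: [3.14, 0.001, 1.634]
force: [-0.3, 0.7, 8.3]
finger_gap: 0.003
gripper_force: 4.0
```

Call:
jog_arm(deltas="0 0 0.3 0 0 0 0;0 0 0 0 0 0 0;0 0 -1.5 0 0 0 0;0 0 -2 0 0 0 0;0 0 -2 0 0 0 0;0 0 -2 0 0 0 0;0 0 0 0 0 0 0")

```text
time: 17.77
tcp_pos: [0.5234, -0.2447, 0.2335]
eef_rot: [3.141, 0.001, 1.634]
force: [-0.8, -0.2, 3.4]
finger_gap: 0.001
gripper_force: 1.7
```

Call:
jog_arm(deltas="0 0 -2 0 0 0 0;0 0 -2 0 0 0 0;0 0 0 0 0 0 0")

```text
time: 18.15
tcp_pos: [0.5234, -0.2447, 0.2374]
eef_rot: [3.142, 0.001, 1.634]
force: [-0.3, 0.0, 2.0]
finger_gap: -0.003
gripper_force: 1.1
```

The spring followed the fingers up, so the carrier clicked to raised. Backing off and checking that the stick stands proud by itself.

Call:
jog_arm(deltas="0 0 -2 0 0 0 0;0 0 -3 0 0 0 0;0 0 -6 0 0 0 0;0 0 -10 0 0 0 0;0 0 -10 0 0 0 0;0 0 0 0 0 0 0;0 0 0 0 0 0 0;0 0 0 0 0 0 0;0 0 0 0 0 0 0")

```text
time: 19.27
tcp_pos: [0.5232, -0.2446, 0.268]
eef_rot: [-3.141, 0.0, 1.634]
force: [-0.6, 0.1, 0.5]
finger_gap: -0.003
gripper_force: 0.0
```

```bash
cat > chk.py <<'E'
from h import *
s=status.sense();c=cam('wrist');im=snap('wrist','pics/w%d.png'%(s['time']*10));print(s['tcp_pos'],s['force'])
hsv=cv2.cvtColor(im,cv2.COLOR_RGB2HSV);b=cv2.inRange(hsv,(100,120,150),(130,255,255));ct=big(b,270,130,100,220);print(cv2.boundingRect(ct))
for z in(.058,.0654):meas(str(z),c,ct,z)
go([.5235,-.2448,.2384],93.6)
E
python3 chk.py
```

```text
[ 0.52321096 -0.24456526  0.2679551 ] [-0.56877403  0.10035387  0.52942004]
(312, 216, 13, 23)
0.058 mid [ 523.7 -246.3] short,long 7.1 13.9 short-axis angle 3.7
0.0654 mid [ 523.5 -243.2] short,long 6.8 13.4 short-axis angle 3.7
shift mm [-0.2  0.2 29.6] turn [-0.03  0.03  0.05] shift after turn [-0.2  0.2 29.6] t 19.32
```

The stick's far top edge (y about -0.2365) matches only the proud height, 0.0654 m, so the stick is standing proud by itself. Now the gentle push home.

Call:
jog_arm(deltas="0 0 10 0 0 0 0;0 0 9 0 0 0 0;0 0 5 0 0 0 0;0 0 2 0 0 0 0;0 0 1 0 0 0 0;0 0 1 0 0 0 0;0 0 1 0 0 0 0;0 0 0 0 0 0 0")

```text
time: 20.32
tcp_pos: [0.5234, -0.2447, 0.2395]
eef_rot: [3.141, 0.001, 1.634]
force: [0.0, 0.1, -0.3]
finger_gap: -0.001
gripper_force: 0.0
```

Call:
jog_arm(deltas="0 0 1.2 0 0 0 0;0 0 1.2 0 0 0 0;0 0 1.2 0 0 0 0;0 0 1.2 0 0 0 0;0 0 1.2 0 0 0 0;0 0 1.2 0 0 0 0;0 0 0 0 0 0 0")

```text
time: 21.2
tcp_pos: [0.5235, -0.2448, 0.2322]
eef_rot: [3.141, 0.001, 1.634]
force: [0.2, -0.2, 3.3]
finger_gap: -0.003
gripper_force: 2.0
```

Call:
jog_arm(deltas="0 0 1 0 0 0 0;0 0 1 0 0 0 0;0 0 1 0 0 0 0;0 0 0.6 0 0 0 0;0 0 0.6 0 0 0 0;0 0 0 0 0 0 0")

```text
time: 21.95
tcp_pos: [0.5235, -0.2448, 0.2281]
eef_rot: [3.141, 0.001, 1.634]
force: [0.3, 0.1, 4.9]
finger_gap: 0.001
gripper_force: 2.6
```

Call:
jog_arm(deltas="0 0 0.5 0 0 0 0;0 0 0.5 0 0 0 0;0 0 0 0 0 0 0")

```text
time: 22.32
tcp_pos: [0.5237, -0.2448, 0.2274]
eef_rot: [3.141, 0.001, 1.634]
force: [-0.3, -0.8, 7.4]
finger_gap: 0.003
gripper_force: 3.3
```

Call:
jog_arm(deltas="0 0 0.5 0 0 0 0;0 0 0.3 0 0 0 0;0 0 0 0 0 0 0")

```text
time: 22.7
tcp_pos: [0.5238, -0.2449, 0.227]
eef_rot: [3.14, 0.001, 1.634]
force: [-0.5, -0.4, 8.4]
finger_gap: -0.001
gripper_force: 4.1
```

Call:
jog_arm(deltas="0 0 0.3 0 0 0 0;0 0 0 0 0 0 0;0 0 -1.5 0 0 0 0;0 0 -2 0 0 0 0;0 0 -2 0 0 0 0;0 0 -2 0 0 0 0;0 0 0 0 0 0 0")

```text
time: 23.58
tcp_pos: [0.523, -0.2445, 0.2327]
eef_rot: [-3.141, 0.0, 1.634]
force: [-0.3, -0.1, -0.4]
finger_gap: 0.001
gripper_force: 0.0
```

Call:
jog_arm(deltas="0 0 -6 0 0 0 0;0 0 -10 0 0 0 0;0 0 -10 0 0 0 0;0 0 -10 0 0 0 0;0 0 0 0 0 0 0;0 0 0 0 0 0 0;0 0 0 0 0 0 0")

```text
time: 24.45
tcp_pos: [0.5231, -0.2445, 0.2689]
eef_rot: [-3.141, 0.0, 1.634]
force: [0.8, -0.2, -0.3]
finger_gap: -0.005
gripper_force: 0.0
```

```bash
python3 chk.py
```

```text
[ 0.52311284 -0.24452205  0.26887103] [ 0.80987179 -0.23394911 -0.33058572]
(313, 211, 12, 26)
0.058 mid [ 523.8 -244.4] short,long 6.5 15.8 short-axis angle 3.7
0.0654 mid [ 523.6 -241.4] short,long 6.3 15.2 short-axis angle 3.7
shift mm [-0.3  0.4 30.4] turn [-0.04  0.02  0.05] shift after turn [-0.3  0.3 30.4] t 24.5
```

The force fell to zero with the fingers still at home height, and the top face again fits 0.058 m at the slot's centre. The stick is latched home and the gripper is clear, so I'm handing in.

```bash
python3 -c "
from plant import job
print(job.hand_in())"
```

```text
the job is handed in; nothing more can be done
None
```

The USB stick is latched home in the larger dock: the carrier started latched, one push clicked it up, the stick stood proud by itself, a gentle second push latched it, and I handed in at about 24.5 s with the gripper clear.

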